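# Show which key: bring it round on the hallway turntable and point at it

### The job

Show the next person which key is theirs: with the fingertips, push the turntable round (its two upright pegs are there to push against) until the longer of the two keys lies on the side facing the bamboo tray. Then point at that longer key: hold the fingertips still a couple of centimetres above it for three seconds. Do not touch, lift or carry either key, keep both lying on the turntable, and leave the other things on the table where they are.

Things in the scene. Friction and masses are not known exactly. Their poses are not given: they have to be found in the camera images.
- turntable: small round wooden turntable, its foot fixed to the table; origin at table height on the vertical turning axis. The turning disc is 190 mm across, its flat top 40 mm above the table. Two upright round wooden pegs (14 mm thick, with 16 mm ball tops) stand on the disc 80 mm from the axis, opposite one another, their tops 80 mm above the table
- disc (a joint): angle of the turntable's disc, rad, 0 at the start of the run, growing counter-clockwise seen from above; turns freely either way many turns, with light friction (about 0.6 N pushed at a peg), and stops where it is left
- peg_a (a point): ball top of one peg, 40 mm above the disc's top; turns with the disc. At the start a quarter turn counter-clockwise (seen from above) from the longer key
- peg_b (a point): ball top of the other peg, 40 mm above the disc's top, opposite peg_a; at the start a quarter turn clockwise from the longer key
- key_long: the longer key, plain steel, loose, lying flat on the disc: 74 mm long, with an open ring bow 30 mm across, a round 6 mm shank and one square bit at the end, 6 mm thick. Origin at the middle of its length, on its underside; x runs along the key towards the bow, z up. It lies along a radius, bow outward, its middle about 46 mm from the axis
- key_short: the shorter key, plain steel, loose, lying flat on the disc opposite the longer one: 46 mm long, with a solid round bow 22 mm across and a flat blade, 4 mm thick. Origin near the middle of its length, underside; x towards the bow
- tray: open rectangular bamboo key tray, fixed, 120 x 150 mm and 22 mm high, walls 6 mm. Origin at the centre of its underside; z up; its y axis (the long way) points at the turntable's axis, 205 to 225 mm away, so the disc's side facing the tray is the point of the disc nearest the tray's origin
- fob: green plastic door fob, 46 x 30 x 7 mm, lying in the tray; bystander. Origin under its middle
- opener: flat aluminium bottle opener, 125 mm long, 6 mm thick, lying on the table; bystander. Origin under its middle
- dish: white ceramic dish, 100 mm across, 32 mm high; bystander. Origin under its centre
- torch: dark steel pocket torch lying on its side, 100 mm long, 28 mm thick; bystander. Origin under its middle
- tin: flat aluminium tin, 62 x 92 x 22 mm; bystander. Origin under its centre
- padlock: brass padlock lying flat, body 34 x 40 x 16 mm with a steel shackle; bystander. Origin under its body
Mind the look-alikes: they are no part of the job. Of the things that look like the tray, take the one that is farthest to the robot's left at the start.

How it is judged:
By the outcome, as a careful person would: the job done as asked, in the order asked, and still so for the second after the job is handed in, with the robot touching nothing.
It also fails if it takes over 48 s, if anything falls off the work surface, if the arm or the gripper's body presses on something with over 40 N, if the wrist force passes 120 N, or if a joint passes its speed limit or range.

### The arm

A 6-joint arm with a two-finger parallel gripper is mounted at the origin on the work surface. World frame = base frame: x ahead of the robot, y to its left, z up, the work surface at z = 0. Lengths are in m, angles in degrees, forces in N, time in s.
With the tool pointing down it reaches from about 0.3 to 0.875 m from the base axis. Payload 4.2 kg.
Tool frame: the origin (TCP) lies between the finger pads; the fingertips stand 22 mm ahead of it and the grasp point (between the pads) lies 3 mm ahead of it; z points along the fingers, x is the direction in which the jaws open and shut, and the axes are right-handed (so a half turn about z gives the same grasp; the last joint's range is limited). The gripper opens to 85 mm and grips with 20 to 120 N. Pads are 22 mm wide; open, the fingers measure 114 mm over their backs; the gripper's body (76 mm by 85 mm) begins 54 mm behind the grasp point. The pads swing forward as they close: fully open they stand 13 mm farther back than shut.
Start: joints at [-66.578, 18.312, 89.639, -0, 72.044, -1.146], TCP at [0.239, -0.523, 0.222] pointing down, gripper open.
Joint ranges: [-177.97, 177.97], [-48.28, 115.42], [12.27, 149.76], [-77.06, 257.06], [2.81, 150.46], [-146.56, 146.56]. Speed limits (degrees/s): [147.25, 147.25, 180, 180, 180, 180].

### API

Orientations are given as [roll, pitch, yaw] about the fixed x, y, z axes, in that order (R = Rz(yaw) Ry(pitch) Rx(roll)).
In Python, from cell import manip gives the robot as it stands. The module is installed in compiled form; this text tells all that it offers.
- The arm moves only by the shell command python3 -m pendant 'ROWS' [FORCE]. ROWS is JSON, a list of rows, each a list of 5 numbers: the finger opening in mm, from 0 to 85.4, then the shift along the world's x, y, z in mm, then the turn about the world's z in degrees. In form: [[hand, dx, dy, dz, spin], ...]. A call has 1 to 5 rows; each row is the pose to reach, as a shift and turn from the pose commanded when the call began; what a row does not reach only later rows make up. A row lasts 1/8 s, in which the tool goes at most 62.5 mm and 10.7 degrees, less where a joint would pass 70% of its speed; a pose out of reach is approached as far as the arm can. A call with a gripper value outside its range is refused whole. The fingers move at their own pace and stop on an object; FORCE is the grip in N (left out, the last holds). Time passes only in rows, so rows that repeat a pose let the fingers close. It gives the time, the measured TCP pose, the force and the opening at its end, in the units of the state.
- manip.read_state(): the state, without advancing time (a new reading comes with each control period).
- manip.capture(name): name is "scene" or "top" or "wrist"; returns a dict with "color" (480x640x3 uint8, red, green, blue), "camera_matrix" (3x3 intrinsics, pixels), "R" (3x3) and "t" (3): a world point X has camera coordinates R X + t; the wrist camera has in their place "mount" (4x4, takes a point from camera to tool coordinates, whose origin is the TCP and whose axes are the tool frame's). Camera axes: x right, y down, z forward; pixel columns grow to the right and rows downward; lengths in m; the calibration is good to about 2 mm. A picture is of the moment at which its call begins: read the wrist's pose just before it. There is no depth.
- manip.hand_in(): hands the job in, once; it reports no verdict.
Trained networks look in the newest picture that a camera, given by its name, has taken for a name from the list of things; names that differ only in an ending like _2 or _b are one class to them, and where a whole thing is asked for, a point or a joint stands for the part that bears it (a point fixed in the world has none). Each returns a list of dicts, best first, with "p" (0 to 1); they miss things now and then, are a little off and sometimes report something else, mostly with a low value. They report only what shows in the picture. A call takes as long as a camera call. They do not tell look-alikes from the thing itself.
- manip.find_in(camera, label): "rect" ([left, top, right, bottom] in pixels, round what is visible of it).
The state is a dict: "clock": time; "joint_positions": joint angles; "joint_velocities": joint speeds; "tau": joint torques, N m; "ee_pos": TCP position; "orientation": TCP orientation; "wrist_force": force on the tool from outside, world axes, zero at the start; "ft_torque": the same for the moment, N m; "opening": finger opening in m.
Only numpy, scipy, OpenCV 4.12 (cv2) and the standard library are available. Lean on these libraries where they do the work, as an engineer would, in place of code of your own. Each camera call takes 0.05 s, during which the arm holds its last target.

## Working session

There is one attempt and no reset: what is moved stays moved. The work goes in short steps, Python scripts to look and compute and a shell command to move; the robot and the scene stay as the last step left them, time stands still between calls to the robot, and variables do not carry over. Pictures are saved under pics/ and viewed, and the job is handed in when it is done.

```bash
mkdir -p pics
cat > h.py <<'E'
import numpy as np,cv2
from cell import manip
def px2w(c,u,v,z):
    K=np.array(c["camera_matrix"]);R=np.array(c["R"]);t=np.array(c["t"])
    d=R.T@np.linalg.solve(K,[u,v,1.]);o=-R.T@t
    return o+d*(z-o[2])/d[2]
def w2px(c,X):
    p=np.array(c["camera_matrix"])@(np.array(c["R"])@np.array(X)+np.array(c["t"]));return p[:2]/p[2]
E
python3 - <<'E'
from h import *
for n in("scene","top"):
    c=manip.capture(n);cv2.imwrite(f"pics/{n}0.png",c["color"][:,:,::-1])
    for l in("turntable","peg_a","key_long","key_short","tray","fob"):
        print(n,l,[(np.round(d["rect"]).tolist(),round(d["p"],2)) for d in manip.find_in(n,l)])
print(manip.read_state())
E
```

```text
scene turntable [([340.0, 192.0, 403.0, 241.0], 0.79)]
scene peg_a [([342.0, 189.0, 404.0, 240.0], 0.98)]
scene key_long [([347.0, 207.0, 368.0, 217.0], 0.43)]
scene key_short []
scene tray [([104.0, 262.0, 171.0, 318.0], 0.97), ([184.0, 226.0, 248.0, 274.0], 0.96), ([248.0, 288.0, 324.0, 353.0], 0.88), ([293.0, 234.0, 359.0, 288.0], 0.83)]
scene fob [([330.0, 253.0, 338.0, 266.0], 0.43)]
top turntable [([198.0, 186.0, 279.0, 264.0], 0.57), ([202.0, 184.0, 283.0, 261.0], 0.21)]
top peg_a [([200.0, 185.0, 281.0, 262.0], 0.97)]
top key_long [([243.0, 228.0, 259.0, 253.0], 0.48)]
top key_short [([227.0, 198.0, 238.0, 214.0], 0.41)]
top tray [([293.0, 204.0, 358.0, 254.0], 0.89), ([372.0, 305.0, 440.0, 360.0], 0.85), ([383.0, 174.0, 450.0, 226.0], 0.84), ([466.0, 324.0, 544.0, 388.0], 0.82), ([201.0, 182.0, 279.0, 262.0], 0.2)]
top fob [([313.0, 217.0, 328.0, 229.0], 0.74), ([234.0, 138.0, 248.0, 180.0], 0.66)]
{'clock': 0.7, 'joint_positions': array([-6.65804430e+01,  1.83106990e+01,  8.96382995e+01,  1.02697608e-03,
        7.20449016e+01, -1.14436159e+00]), 'joint_velocities': array([-0.08274102,  0.01779548,  0.01435902, -0.00448086, -0.01238971,
        0.03345802]), 'tau': array([ 2.04970187e-03, -4.15282094e+01, -2.34382135e+01,  2.64412238e-04,
        1.23330742e-04,  8.33831223e-06]), 'ee_pos': array([ 0.23905803, -0.52296589,  0.22235473]), 'orientation': array([-1.79999145e+02, -6.11819447e-03, -6.54363980e+01]), 'wrist_force': array([-0.13646937,  0.86462442, -0.02886992]), 'ft_torque': array([ 0.00208941, -0.03343625, -0.00477188]), 'opening': 0.0855915263715516}
```

View pics/scene0.png

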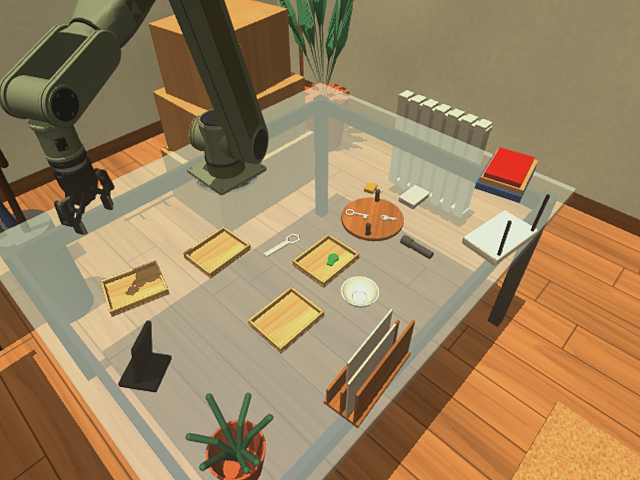

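View pics/top0.png

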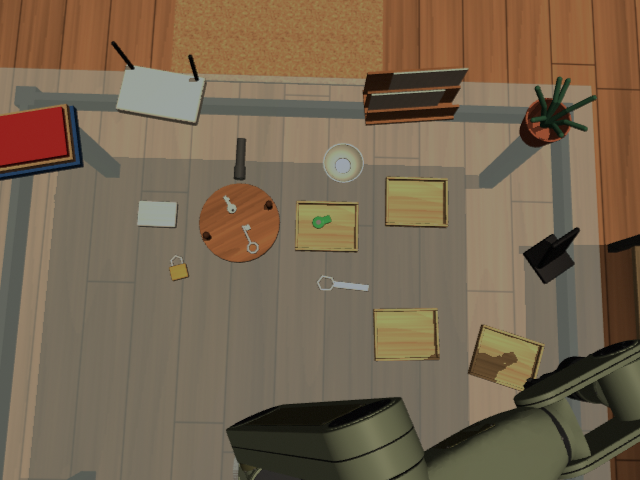

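Run:
```python
from h import *
im=cv2.imread("pics/top0.png")
cv2.imwrite("pics/topcrop0.png",cv2.resize(im[120:280,180:380],None,fx=4,fy=4,interpolation=cv2.INTER_CUBIC)[:600])
c=manip.capture("top")
print((-np.array(c["R"]).T@c["t"]).round(3), np.array(c["R"]).round(3).tolist())
for u,v,z in [(240,223,.03),(325,229,.01),(406,332,.01),(416,200,.01),(505,356,.01)]: print(px2w(c,u,v,z).round(3))
```

```text
[ 0.295 -0.048  1.471] [[0.025, -0.999, 0.022], [-0.987, -0.028, -0.161], [0.162, -0.017, -0.987]]
[0.56  0.123 0.03 ]
[ 0.555 -0.079  0.01 ]
[ 0.315 -0.276  0.01 ]
[ 0.633 -0.299  0.01 ]
[ 0.265 -0.508  0.01 ]
```

View pics/topcrop0.png

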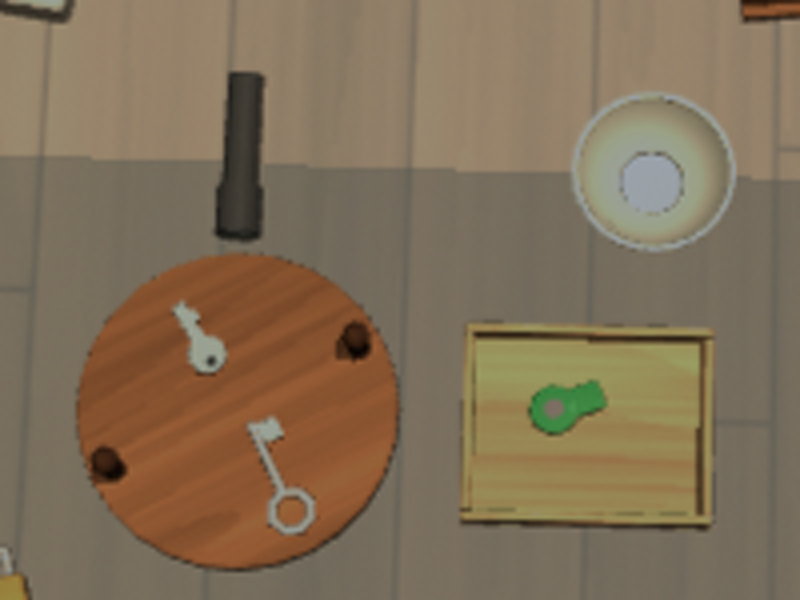

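The tray holding the fob, at top-view pixel (325,227), is the one farthest to the robot's left (largest y). The disc is centred near (239.5,223). The long key has its bow at about (253,247) and its bit at (246,227). Peg_a is at (269,205) and peg_b at (207,236). Next I'll get precise world geometry.

Run:
```python
from h import *
c=manip.capture("top")
f=lambda x,y,z:px2w(c,x/4+180-.4,y/4+120-.4,z)
im=c["color"][:,:,::-1]
# disc ellipse
hsv=cv2.cvtColor(np.ascontiguousarray(im),cv2.COLOR_BGR2HSV)
L,Rr,T,B=f(77,411,.04),f(399,411,.04),f(238,253,.04),f(238,570,.04)
C=np.array([(T[0]+B[0])/2,(L[1]+Rr[1])/2]);print("C",C,"diam",T[0]-B[0],L[1]-Rr[1])
pa=f(356,338,.072)[:2];pb=f(107,462,.072)[:2]
print("pegs",pa,pb,"mid",(pa+pb)/2,"sep",np.linalg.norm(pa-pb))
bow=f(291,510,.043)[:2];bit=f(265,428,.043)[:2]
cor=np.array([f(x,y,.022)[:2] for x,y in[(470,323),(714,329),(712,526),(461,522)]])
tr=cor.mean(0);print("tray",tr,np.linalg.norm(cor-np.roll(cor,-1,0),axis=1),"dist",np.linalg.norm(tr-C))
a=lambda p,C=C:np.degrees(np.arctan2(*(p-C)[::-1]))
for C0 in(C,(pa+pb)/2):
    print("ang pa,pb,bow,bit,tray",[round(a(p,C0),1) for p in(pa,pb,bow,bit,tr)],"r bow",np.linalg.norm(bow-C0))
    
e=cor[1]-cor[0];print("edge",np.degrees(np.arctan2(e[1],e[0])))
# scene
s=manip.capture("scene")
for n,X in(("C",[*C,.04]),("pa",[*pa,.072]),("pb",[*pb,.072]),("bow",[*bow,.043]),("tray",[*tr,.0])):print(n,w2px(s,X).round(1))
cv2.imwrite("pics/scenecrop0.png",cv2.resize(s["color"][170:300,270:430,::-1],None,fx=4.5,fy=4.5,interpolation=cv2.INTER_CUBIC))
```

```text
C [0.56042698 0.12356114] diam 0.18951329403399975 0.1888082732547542
pegs [0.59869749 0.05381375] [0.52197612 0.19323277] mid [0.5603368  0.12352326] sep 0.15913463579591636
tray [ 0.56101338 -0.0836154 ] [0.14669491 0.11963765 0.14890287 0.12073943] dist 0.20717737390782062
ang pa,pb,bow,bit,tray [np.float64(-61.2), np.float64(118.9), np.float64(-150.2), np.float64(-123.5), np.float64(-89.8)] r bow 0.06804038710324695
ang pa,pb,bow,bit,tray [np.float64(-61.2), np.float64(118.8), np.float64(-150.2), np.float64(-123.4), np.float64(-89.8)] r bow 0.06794329585844094
edge -89.73887730624799
C [370.8 215.2]
pa [366.7 224.4]
pb [375.9 191.2]
bow [348.8 211.1]
tray [324.4 260.6]
```

View pics/scenecrop0.png

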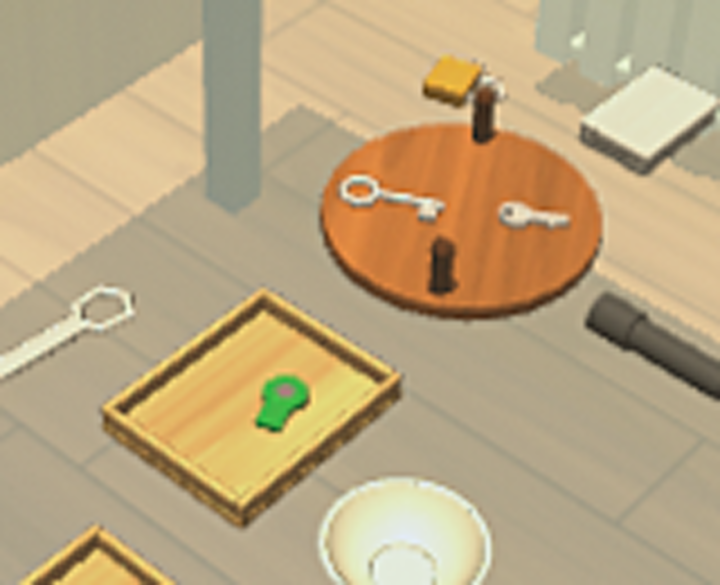

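The checks agree: disc diameter 189 mm, peg separation 159 mm, tray distance 207 mm, and the scene-camera reprojection matches. The key lies at −151°, the tray at −89.8° and peg_a at −61°, so the disc needs about +61°. I'll straddle peg_a with a 36 mm opening and push it along its arc.

```bash
python3 -m pendant '[[36,36,58,0,10],[36,72,116,0,20],[36,108,174,0,30],[36,144,230,0,40],[36,180,288,0,47]]'; python3 -m pendant '[[36,36,58,0,10],[36,72,116,0,20],[36,108,174,-10,30],[36,144,230,-30,40],[36,180,289,-60,47]]'; python3 -m pendant '[[36,0,0,0,0],[36,0,0,0,0]]'
python3 - <<'E'
from h import *
from math import *
s=manip.read_state();print(s["ee_pos"],s["orientation"],s["opening"],s["clock"])
c=manip.capture("wrist");cv2.imwrite("pics/w1.png",c["color"][:,:,::-1])
print(np.array(c["mount"]).round(3).tolist())
t=manip.capture("top");cv2.imwrite("pics/top1.png",cv2.resize(t["color"][120:280,180:380,::-1],None,fx=3,fy=3))
E
```

```text
clock: 1.48
ee_pos: [0.4056, -0.2563, 0.2226]
orientation: [180.0, -0.1, -18.2]
wrist_force: [0.7, -0.8, 0.3]
opening: 0.0359
clock: 2.1
ee_pos: [0.568, 0.0034, 0.1762]
orientation: [179.9, -0.1, 28.8]
wrist_force: [0.4, -0.0, -0.5]
opening: 0.0364
clock: 2.35
ee_pos: [0.5662, 0.0012, 0.1759]
orientation: [180.0, 0.0, 28.6]
wrist_force: [0.6, 0.1, 0.9]
opening: 0.036
[0.56618773 0.0012238  0.17588916] [1.79992545e+02 3.95400103e-02 2.85668680e+01] 0.03601937994801669 2.35
[[1.0, -0.0, -0.001, 0.001], [0.0, 0.954, 0.301, -0.077], [0.001, -0.301, 0.954, -0.151], [0.0, 0.0, 0.0, 1.0]]
```

View pics/w1.png

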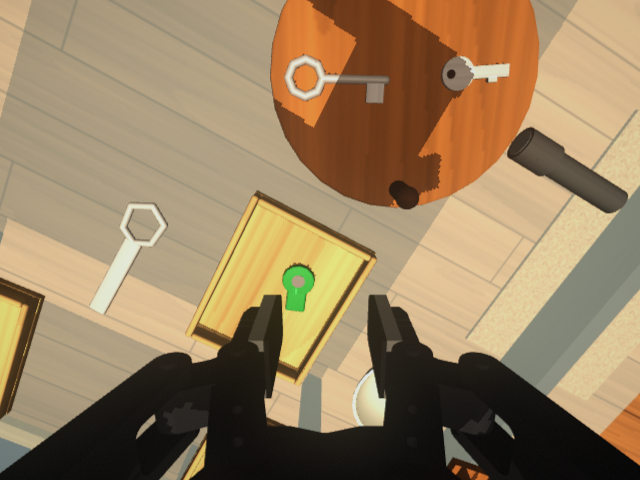

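The wrist view shows peg_a's top at (403,195), the long key with its bow at (305,77), and the tray below. I'll compare the peg and key positions from this camera with the top view.

```bash
cat >> h.py <<'E'
from scipy.spatial.transform import Rotation as Ro
def wpx(c,s,u,v,z):
    M=np.array(c["mount"]);R=Ro.from_euler("xyz",s["orientation"],degrees=True).as_matrix()
    d=R@M[:3,:3]@np.linalg.solve(np.array(c["camera_matrix"]),[u,v,1.]);o=R@M[:3,3]+s["ee_pos"]
    return o+d*(z-o[2])/d[2]
E
python3 - <<'E'
from h import *
s=manip.read_state();c=manip.capture("wrist")
for n,u,v,z in(("peg",403,194,.073),("bow",305,77,.043),("shank bit end",388,79,.043),("tray corners",258,193,.022),("",376,254,.022)):print(n,wpx(c,s,u,v,z).round(4))
E
```

```text
peg [0.5997 0.0525 0.073 ]
bow [0.504 0.088 0.043]
shank bit end [0.5556 0.1145 0.043 ]
tray corners [ 0.5087 -0.0065  0.022 ]
 [ 0.6209 -0.006   0.022 ]
```

```bash
python3 -m pendant '[[36,33,52,0,0],[36,33,52,0,0],[36,33,52,-40,0],[36,33,52,-60,0],[36,33,52,-60,0]]'
python3 - <<'E'
from h import *
s=manip.read_state();print(s["ee_pos"],s["orientation"])
c=manip.capture("wrist");cv2.imwrite("pics/w2.png",c["color"][:,:,::-1])
E
```

```text
clock: 3.12
ee_pos: [0.5979, 0.052, 0.1149]
orientation: [-179.9, 0.2, 28.5]
wrist_force: [-0.6, 0.2, 1.6]
opening: 0.0359
[0.59788723 0.0519843  0.11491026] [-179.93185554    0.1821839    28.47495826]
```

View pics/w2.png

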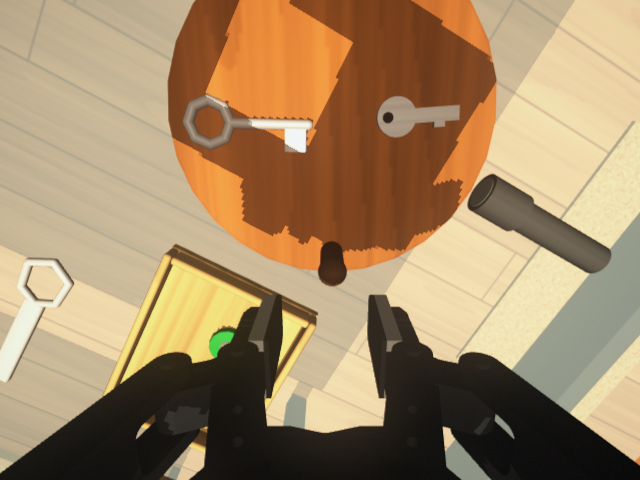

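The peg at (332,265) sits centred between the jaws, so I'll descend over it. The key looks parallel to the tool x axis, so its direction is about −151°.

```bash
python3 -m pendant '[[36,1,1,-20,0],[36,1,1,-36,0],[36,1,1,-36,0],[36,1,1,-36,0]]'
python3 - <<'E'
from h import *
s=manip.read_state();print(s["ee_pos"],s["orientation"],s["wrist_force"])
C=np.array([.5604,.1235])
# arc targets for gripper centre, radius 80
p0=s["ee_pos"][:2]
print(np.linalg.norm(p0-C),np.degrees(np.arctan2(*(p0-C)[::-1])))
for b in range(0,80,4):
    a=np.radians(-61.2+b);print(b,((C+.08*np.array([np.cos(a),np.sin(a)])-p0)*1000).round(1))
c=manip.capture("wrist");cv2.imwrite("pics/w3.png",c["color"][:,:,::-1])
E
```

```text
clock: 3.68
ee_pos: [0.6009, 0.0543, 0.0807]
orientation: [180.0, -0.1, 28.6]
wrist_force: [0.6, -0.1, 0.3]
opening: 0.0361
[0.60094154 0.05432785 0.0806794 ] [ 1.79969275e+02 -7.28033736e-02  2.85583245e+01] [ 0.62235275 -0.11359332  0.26982391]
0.08017732121735212 -59.62559420757445
0 [-2.  -0.9]
4 [2.8 1.9]
8 [7.4 5.1]
12 [11.7  8.6]
16 [15.8 12.4]
20 [19.7 16.5]
24 [23.2 20.8]
28 [26.4 25.4]
32 [29.3 30.1]
36 [31.8 35.1]
40 [34.  40.2]
44 [35.9 45.5]
48 [37.3 50.9]
52 [38.4 56.4]
56 [39.1 61.9]
60 [39.4 67.5]
64 [39.4 73.1]
68 [38.9 78.6]
72 [38.  84.2]
76 [36.8 89.6]
```

View pics/w3.png

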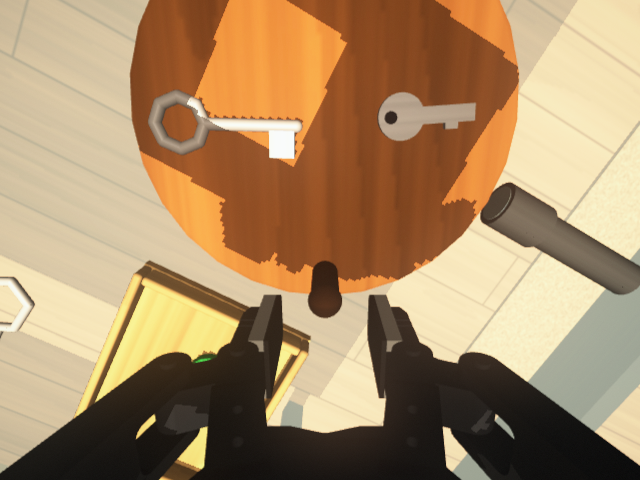

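```bash
python3 -m pendant '[[36,7,5,0,6],[36,16,12,0,14],[36,23,21,0,22],[36,29,30,0,30],[36,34,40,0,38]]'; python3 -m pendant '[[36,3,11,0,8],[36,5,22,0,16],[36,6,30,0,22],[36,6,30,0,22],[36,6,30,0,22]]'
cat > m.py <<'E'
from h import *
import sys
n=sys.argv[1]
s=manip.read_state();print(s["ee_pos"],s["orientation"],s["clock"])
c=manip.capture("wrist");cv2.imwrite(f"pics/w{n}.png",c["color"][:,:,::-1])
t=manip.capture("top");cv2.imwrite(f"pics/top{n}.png",cv2.resize(t["color"][140:280,180:380,::-1],None,fx=4,fy=4,interpolation=cv2.INTER_CUBIC))
E
python3 m.py 4
```

```text
clock: 4.35
ee_pos: [0.6352, 0.0947, 0.0808]
orientation: [179.9, -0.0, 66.8]
wrist_force: [-0.3, -0.8, -0.8]
opening: 0.0358
clock: 4.97
ee_pos: [0.6406, 0.1242, 0.0803]
orientation: [180.0, -0.0, 88.5]
wrist_force: [0.5, 0.2, 0.9]
opening: 0.036
[0.64055308 0.12419899 0.08031853] [ 1.79966424e+02 -4.27552143e-04  8.84852618e+01] 4.975
```

View pics/w4.png

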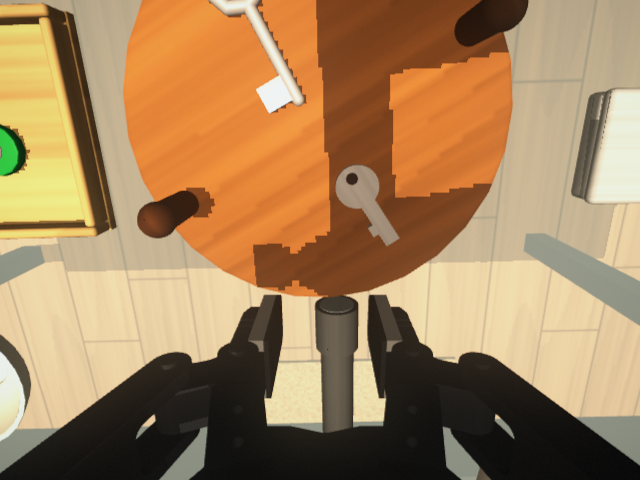

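View pics/top4.png

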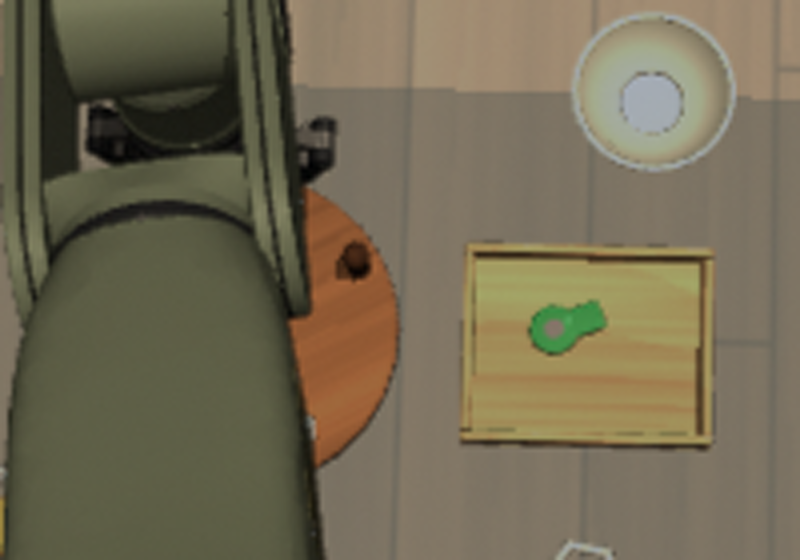

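The disc has not turned. Peg_a is still at (355,260) in the crop, and the fingers passed it. I'll project tool points into the wrist image to find out why.

Run:
```python
from h import *
s=manip.read_state();c=manip.capture("wrist");K=np.array(c["camera_matrix"]);M=np.array(c["mount"]);print(K)
Mi=np.linalg.inv(M)
def pr(X):
    p=K@(Mi@[*X,1])[:3];return (p[:2]/p[2]).round(0)
for X in [(0,0,0),(-.018,0,.022),(-.018,0,.01),(-.018,.011,.015),(-.018,-.011,.015),(-.018,-.011,.0),(-.018,0,0)]:print(X,pr(X))
print("peg now",wpx(c,s,158,218,.073),wpx(c,s,203,203,.045))
print("peg_b",wpx(c,s,508,12,.073))
```

```text
[[375.72286156   0.         324.69065012]
 [  0.         375.72286156 241.02820334]
 [  0.           0.           1.        ]]
(0, 0, 0) [324. 302.]
(-0.018, 0, 0.022) [288. 282.]
(-0.018, 0, 0.01) [286. 292.]
(-0.018, 0.011, 0.015) [288. 309.]
(-0.018, -0.011, 0.015) [286. 267.]
(-0.018, -0.011, 0.0) [283. 279.]
(-0.018, 0, 0) [284. 302.]
peg now [0.60195335 0.05311066 0.073     ] [0.60144674 0.06399024 0.045     ]
peg_b [0.52736189 0.19496584 0.073     ]
```

Run:
```python
import cv2
a=cv2.imread("pics/w3.png")[240:440,220:430]
b=cv2.imread("pics/w4.png")[240:440,220:430]
import numpy as np
o=np.hstack([cv2.resize(x,None,fx=1.9,fy=1.9,interpolation=cv2.INTER_CUBIC) for x in(a,b)])
o=np.clip(o.astype(float)*1.8+15,0,255).astype(np.uint8)
cv2.imwrite("pics/z34.png",o)
```

```text
(no output)
```

View pics/z34.png

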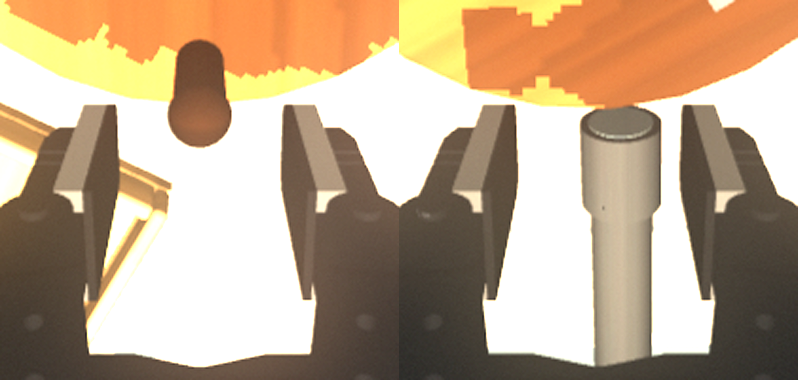

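```bash
python3 -m pendant '[[0,0,0,30,0],[0,0,0,30,0],[0,0,0,30,0],[0,0,0,30,0],[0,0,0,30,0]]' 20
python3 m.py 5
python3 - <<'E'
import cv2,numpy as np
from h import *
a=cv2.imread("pics/w5.png");a=np.clip(a.astype(float)*1.5+10,0,255).astype(np.uint8)
cv2.imwrite("pics/w5b.png",a)
t=manip.capture("scene")
cv2.imwrite("pics/s5.png",cv2.resize(t["color"][100:300,230:430,::-1],None,fx=3,fy=3,interpolation=cv2.INTER_CUBIC))
E
```

```text
clock: 5.75
ee_pos: [0.64, 0.1243, 0.1091]
orientation: [-179.9, 0.0, 88.6]
wrist_force: [0.5, -0.1, 0.6]
opening: -0.0002
[0.63999484 0.12432734 0.10905364] [-1.79915623e+02  1.25340459e-02  8.85632189e+01] 5.75
```

View pics/w5b.png

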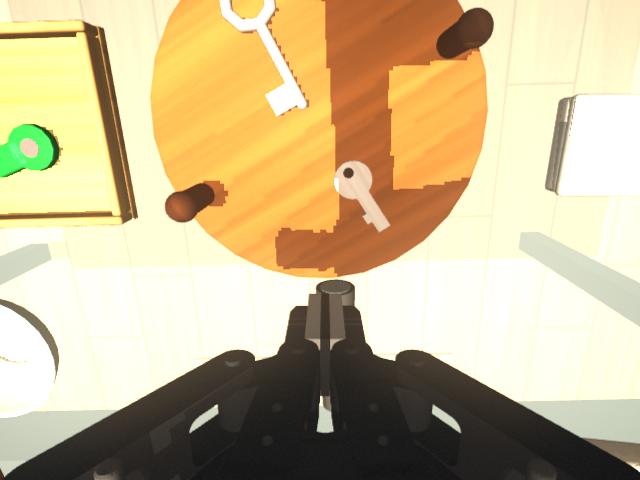

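View pics/s5.png

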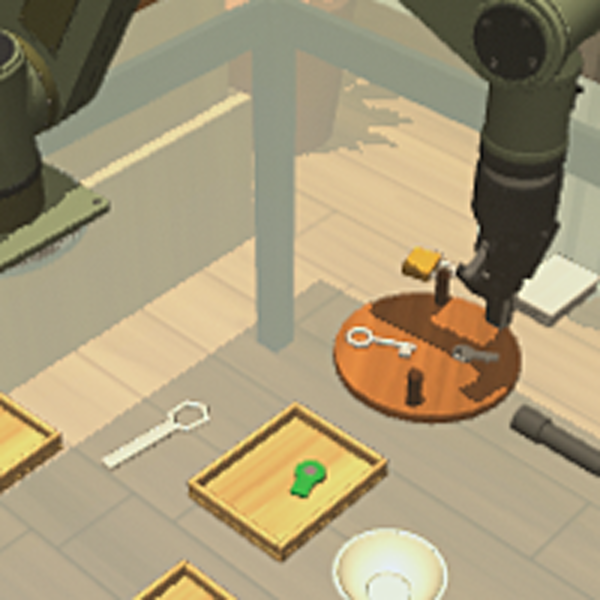

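Run:
```python
from h import *
s=manip.read_state();t=manip.capture("scene")
for z in(.05,.07,.087,.1,.11,.12,.14):print(z,w2px(t,[.64,.1243,z]).round(1))
print("torch end etc", [w2px(t,[.602,.0531,z]).round(1) for z in(.04,.08)])
c=manip.capture("wrist")
# disc width in w5: left edge(151,100) right(487,100)
print(wpx(c,s,151,102,.04),wpx(c,s,487,102,.04))
print("peg a top/base",wpx(c,s,181,206,.073),wpx(c,s,214,190,.04),"peg_b",wpx(c,s,475,26,.073))
```

```text
0.05 [392.4 224.7]
0.07 [393.1 219.6]
0.087 [393.7 215.2]
0.1 [394.2 211.8]
0.11 [394.6 209.1]
0.12 [395.  206.4]
0.14 [395.7 200.9]
torch end etc [array([366.8, 233.2]), array([367.7, 223. ])]
[0.55100668 0.03104026 0.04      ] [0.55569851 0.21604575 0.04      ]
peg a top/base [0.6028428  0.05248415 0.073     ] [0.60050238 0.06022327 0.04      ] peg_b [0.5251816  0.19406966 0.073     ]
```

Both views put the fingertips at roughly TCP height, not 22 mm below it, so they cleared the 80 mm peg top. I'll shut the fingers, go to peg_a's clockwise side, and lower in steps while watching force and pictures.

```bash
python3 -m pendant '[[0,-10,-10,15,-10],[0,-25,-30,15,-20],[0,-45,-50,15,-30],[0,-60,-70,15,-40],[0,-71,-80,15,-50]]'; python3 -m pendant '[[0,0,0,0,-10],[0,0,0,-15,-20],[0,0,0,-30,-32],[0,0,0,-45,-32],[0,0,0,-45,-32]]'
python3 - <<'E'
from h import *
t=manip.capture("scene")
cv2.imwrite("pics/s6.png",cv2.resize(t["color"][160:260,300:440,::-1],None,fx=5.5,fy=5.5,interpolation=cv2.INTER_CUBIC))
s=manip.read_state();print(s["ee_pos"],s["orientation"],s["clock"])
c=manip.capture("wrist");cv2.imwrite("pics/w6.png",np.clip(c["color"][:,:,::-1]*1.4,0,255).astype(np.uint8))
e=s["ee_pos"]
for z in(-.03,-.02,-.01,0,.01,.02,):print(z,((w2px(t,[e[0],e[1],e[2]+z])-[300,160])*5.5).round(0))
E
```

```text
clock: 6.62
ee_pos: [0.5687, 0.0435, 0.1251]
orientation: [180.0, -0.0, 38.2]
wrist_force: [0.2, 0.3, -0.7]
opening: -0.0001
clock: 7.25
ee_pos: [0.5685, 0.0444, 0.0787]
orientation: [-180.0, 0.2, 6.7]
wrist_force: [0.1, 0.6, 0.7]
opening: -0.0001
[0.5692048  0.04442746 0.07951758] [-1.79996875e+02  5.18378943e-02  6.68230703e+00] 7.3
-0.03 [310. 369.]
-0.02 [311. 355.]
-0.01 [312. 341.]
0 [313. 327.]
0.01 [314. 312.]
0.02 [315. 298.]
```

View pics/s6.png

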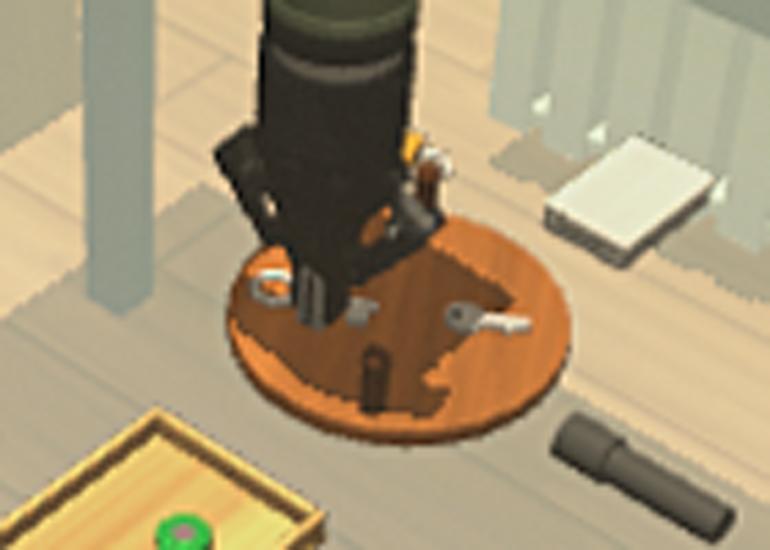

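View pics/w6.png

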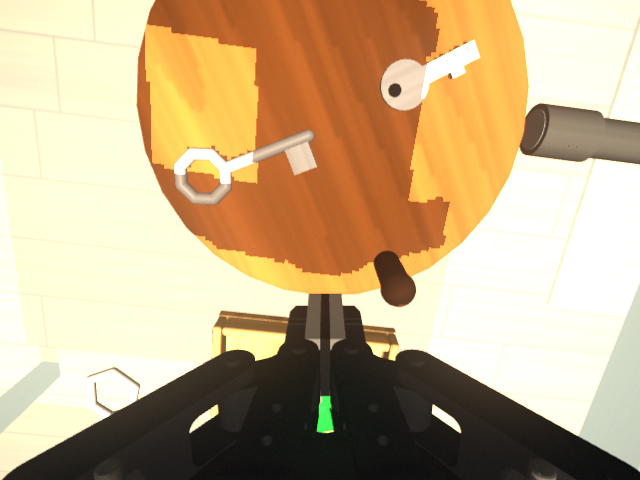

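The scene image shows the tip at crop (318,328), which is almost exactly TCP height (z≈0.08). I'll go about 22 mm lower.

```bash
python3 -m pendant '[[0,0,0,-5,0],[0,0,0,-10,0],[0,0,0,-15,0],[0,0,0,-15,0]]'; python3 -m pendant '[[0,0,0,-3,0],[0,0,0,-7,0],[0,0,0,-7,0]]'
python3 - <<'E'
from h import *
t=manip.capture("scene")
cv2.imwrite("pics/s7.png",cv2.resize(t["color"][160:260,300:440,::-1],None,fx=5.5,fy=5.5,interpolation=cv2.INTER_CUBIC))
s=manip.read_state();print(s["ee_pos"],s["orientation"],s["clock"])
E
```

```text
clock: 7.85
ee_pos: [0.569, 0.0444, 0.0644]
orientation: [-180.0, 0.1, 6.6]
wrist_force: [-0.1, 0.0, 0.7]
opening: 0.0001
clock: 8.22
ee_pos: [0.5692, 0.0444, 0.0575]
orientation: [-180.0, 0.0, 6.6]
wrist_force: [0.2, 0.1, 0.6]
opening: -0.0001
[0.56932957 0.04442056 0.0577588 ] [1.79999787e+02 1.27767782e-02 6.57260284e+00] 8.275
```

View pics/s7.png

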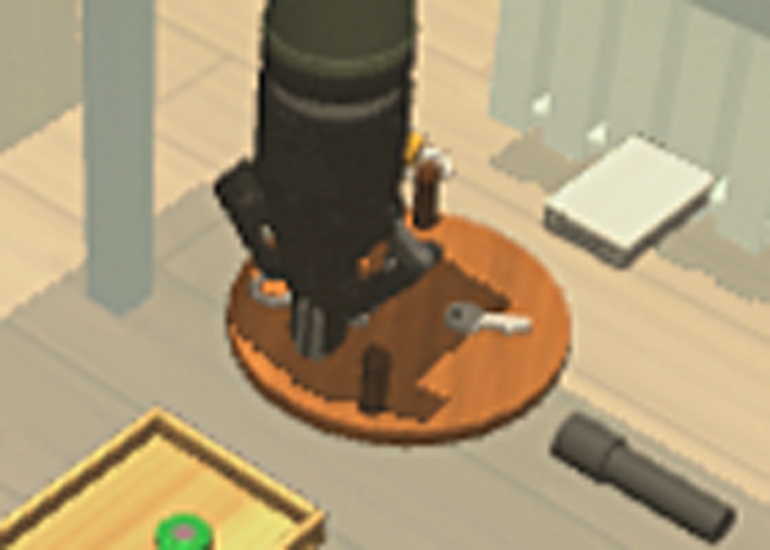

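The tip is now beside the peg at (318,357), with about 0.6 N on the wrist. Next I'll compute the arc rows.

Run:
```python
from h import *
C=np.array([.5604,.1235]);a0=-83.6
P=lambda a:C+.08*np.array([np.cos(np.radians(a)),np.sin(np.radians(a))])
for seg in([8,16,24,32,40],[48,56,64,70,70]):
    b0=0 if seg[0]==8 else 40
    print([[b-b0,*((P(a0+b)-P(a0+b0))*1000).round(0)] for b in seg])
```

```text
[[8, np.float64(11.0), np.float64(2.0)], [16, np.float64(22.0), np.float64(6.0)], [24, np.float64(32.0), np.float64(11.0)], [32, np.float64(41.0), np.float64(17.0)], [40, np.float64(49.0), np.float64(24.0)]]
[[8, np.float64(7.0), np.float64(9.0)], [16, np.float64(13.0), np.float64(18.0)], [24, np.float64(17.0), np.float64(28.0)], [30, np.float64(20.0), np.float64(36.0)], [30, np.float64(20.0), np.float64(36.0)]]
```

```bash
python3 -m pendant '[[0,6,1,0,4],[0,11,2,0,8],[0,16,4,0,12],[0,22,6,0,16],[0,27,8,0,20]]'; python3 -m pendant '[[0,5,3,0,4],[0,10,6,0,8],[0,14,9,0,12],[0,18,12,0,16],[0,22,16,0,20]]'; python3 m.py 8
```

```text
clock: 8.9
ee_pos: [0.5964, 0.0524, 0.058]
orientation: [-180.0, 0.0, 26.7]
wrist_force: [-0.9, -0.6, 1.3]
opening: 0.0001
clock: 9.52
ee_pos: [0.6185, 0.0683, 0.058]
orientation: [180.0, 0.0, 46.7]
wrist_force: [0.6, -0.8, 1.1]
opening: 0.0
[0.61851367 0.06825647 0.05801595] [1.79986284e+02 1.28011182e-02 4.67018024e+01] 9.525
```

View pics/w8.png

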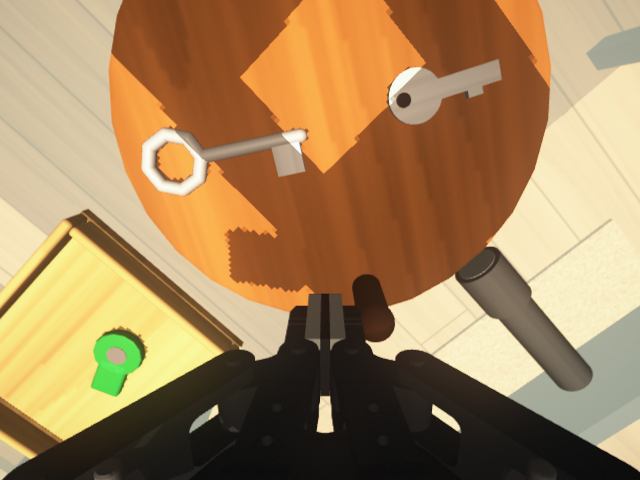

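The peg at (375,305) is now pushed by the shut fingers and the disc is turning, with the keys undisturbed. I'll continue.

```bash
python3 -m pendant '[[0,4,4,0,4],[0,7,9,0,8],[0,10,13,0,12],[0,13,18,0,16],[0,15,23,0,20]]'; python3 -m pendant '[[0,2,5,0,4],[0,3,9,0,7],[0,5,13,0,10],[0,5,13,0,10],[0,5,13,0,10]]'; python3 m.py 9
```

```text
clock: 10.25
ee_pos: [0.6334, 0.0912, 0.058]
orientation: [180.0, 0.0, 66.6]
wrist_force: [0.1, 0.3, 1.1]
opening: 0.0001
clock: 10.88
ee_pos: [0.6383, 0.1043, 0.0579]
orientation: [-180.0, -0.0, 76.5]
wrist_force: [-0.6, 0.1, -0.8]
opening: 0.0003
[0.63831821 0.10428179 0.05791784] [-1.79998542e+02 -1.45318055e-03  7.64962119e+01] 10.875
```

View pics/w9.png

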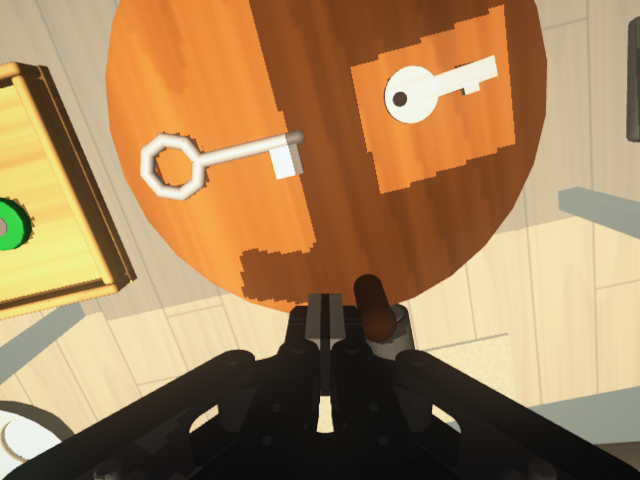

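Run:
```python
from h import *
s=manip.read_state();c=manip.capture("wrist");C=np.array([.5604,.1235])
g=lambda p:round(float(np.degrees(np.arctan2(*(p-C)[::-1]))),1)
b=wpx(c,s,173,166,.043)[:2];e=wpx(c,s,301,136,.043)[:2];m=b+(e-b)/np.linalg.norm(e-b)*.022
k=e-b
print("bow",b,g(b),"mid",m,g(m),np.linalg.norm(m-C),"dir",np.degrees(np.arctan2(-k[1],-k[0])),np.linalg.norm(k))
p=wpx(c,s,378,318,.073)[:2];q=wpx(c,s,366,285,.055)[:2];print("peg",p,g(p),np.linalg.norm(p-C),q,g(q))
l,r=wpx(c,s,106,90,.04),wpx(c,s,547,80,.04);print(l,r)
```

```text
bow [0.5665704 0.0539425] -84.9 mid [0.56688842 0.0759402 ] -82.2 0.04800035598206112 dir -90.82827063748704 0.05735689768154908
peg [0.64288016 0.12575009] 1.6 0.08251084536899227 [0.63584328 0.12414723] 0.5
[0.53047069 0.03646406 0.04      ] [0.56960938 0.21591328 0.04      ]
```

The key looks close to aligned: direction −90.8°, peg at about 0–1°. I'll back off, lift, and swing aside for an unobstructed top view.

```bash
python3 -m pendant '[[0,0,-10,0,0],[0,0,-10,30,0],[0,0,-15,80,0],[0,-20,-60,90,-8],[0,-40,-120,90,-16]]'; python3 -m pendant '[[0,-30,-60,0,0],[0,-60,-120,0,0],[0,-90,-180,0,0],[0,-110,-230,0,0],[0,-120,-250,0,0]]'
python3 - <<'E'
from h import *
print(manip.read_state()["ee_pos"])
t=manip.capture("top");cv2.imwrite("pics/top10.png",t["color"][:,:,::-1])
cv2.imwrite("pics/top10c.png",cv2.resize(t["color"][170:270,190:290,::-1],None,fx=6,fy=6,interpolation=cv2.INTER_CUBIC))
E
```

```text
clock: 11.65
ee_pos: [0.5991, -0.0158, 0.1495]
orientation: [179.8, -0.1, 60.4]
wrist_force: [0.5, -0.4, 0.3]
opening: -0.0001
clock: 12.28
ee_pos: [0.4767, -0.2681, 0.1481]
orientation: [180.0, 0.0, 60.4]
wrist_force: [0.1, 0.7, 0.1]
opening: -0.0002
[ 0.47674653 -0.26808193  0.14811152]
```

View pics/top10c.png

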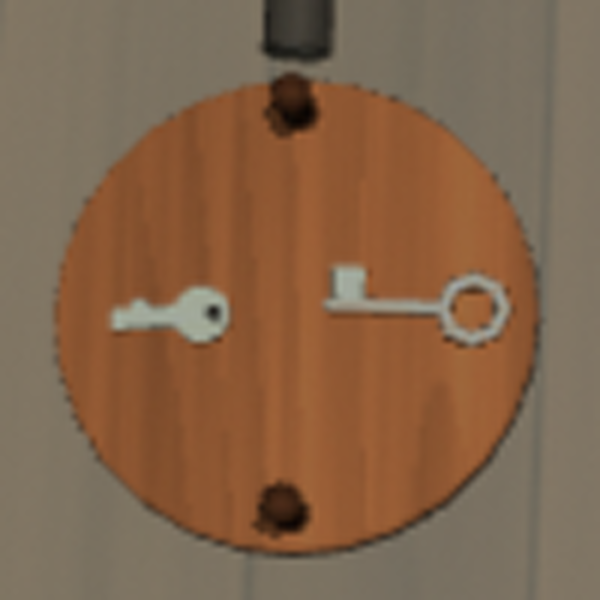

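In the crop the long key points right, towards the tray: bow (474,310), bit end (328,304), peg tops (292,92) and (283,503).

Run:
```python
from h import *
c=manip.capture("top")
f=lambda x,y,z:px2w(c,(x+.5)/6+190-.5,(y+.5)/6+170-.5,z)[:2]
C=np.array([.5604,.1235]);T=np.array([.561,-.0836])
print("disc",f(297,81,.04),f(297,552,.04),f(57,316,.04),f(540,316,.04))
pa,pb=f(292,92,.073),f(283,503,.073);d=pa-pb;print("peg",pa,pb,np.degrees(np.arctan2(d[1],d[0])),(pa+pb)/2)
for C in(C,(pa+pb)/2):
    g=lambda p:round(float(np.degrees(np.arctan2(*(p-C)[::-1]))),1)
    b=f(474,310,.043);e=f(328,304,.043);m=b+(e-b)/np.linalg.norm(e-b)*.022;k=b-e
    print("bow",b,g(b),"mid",m,g(m),np.linalg.norm(m-C),"dir",np.degrees(np.arctan2(k[1],k[0])),np.linalg.norm(k),"tray",g(T))
for l in("tray","fob","key_long"):print(l,[(np.round(x["rect"]).tolist(),x["p"]) for x in manip.find_in("top",l)][:2])
```

```text
disc [0.65461265 0.12815516] [0.46687929 0.11940853] [0.55725749 0.21743317] [0.56272255 0.02861681]
peg [0.64189118 0.12581987] [0.48149553 0.12172537] 1.4622982937614069 [0.56169336 0.12377262]
bow [0.56380428 0.05435953] -87.2 mid [0.56408751 0.07635771] -85.5 0.0472862910967988 dir -90.73765797114727 0.057151891632278934 tray -89.8
bow [0.56380428 0.05435953] -88.3 mid [0.56408751 0.07635771] -87.1 0.04747531628652558 dir -90.73765797114727 0.057151891632278934 tray -90.2
tray [([430.0, 333.0, 440.0, 361.0], 0.78), ([291.0, 204.0, 358.0, 252.0], 0.69)]
fob [([294.0, 204.0, 360.0, 253.0], 0.75), ([314.0, 219.0, 325.0, 228.0], 0.71)]
key_long [([244.0, 215.0, 273.0, 227.0], 0.72)]
```

The disc is about 1.5–3° past exact, with the long key on the tray side and the keys undisturbed, which is close enough. Next I'll go above the key's middle at (0.564, 0.076), staying high at first to check the tip height.

```bash
python3 -m pendant '[[0,14,57,0,0],[0,28,114,0,0],[0,42,171,0,0],[0,56,228,0,0],[0,65,265,0,0]]'; python3 -m pendant '[[0,14,50,0,0],[0,22,79,0,0],[0,22,79,-25,0],[0,22,79,-50,0],[0,22,79,-50,0]]'
python3 - <<'E'
from h import *
t=manip.capture("scene")
cv2.imwrite("pics/s11.png",cv2.resize(t["color"][160:260,300:440,::-1],None,fx=5.5,fy=5.5,interpolation=cv2.INTER_CUBIC))
s=manip.read_state();print(s["ee_pos"],s["orientation"],s["clock"])
c=manip.capture("wrist");cv2.imwrite("pics/w11.png",np.clip(c["color"][:,:,::-1]*1.3,0,255).astype(np.uint8))
R=Ro.from_euler("xyz",s["orientation"],degrees=True).as_matrix()
for z in(-.02,-.01,0,.01,.022):
    print(z,[((w2px(t,s["ee_pos"]+R@[x,y,z])-[300,160])*5.5).round(0).tolist() for x,y in((-.007,-.011),(.007,-.011),(.007,.011),(-.007,.011))])
E
```

```text
clock: 13.15
ee_pos: [0.5439, 0.0042, 0.148]
orientation: [180.0, -0.0, 60.8]
wrist_force: [0.9, 0.5, 0.4]
opening: 0.0001
clock: 13.78
ee_pos: [0.5639, 0.0804, 0.0962]
orientation: [-179.8, 0.1, 60.7]
wrist_force: [0.3, 0.5, -0.5]
opening: 0.0002
[0.56512382 0.0802324  0.09758405] [-1.79926955e+02  4.04352033e-02  6.06676285e+01] 13.825
-0.02 [[335.0, 225.0], [360.0, 220.0], [375.0, 246.0], [350.0, 251.0]]
-0.01 [[334.0, 240.0], [358.0, 235.0], [374.0, 260.0], [349.0, 266.0]]
0 [[333.0, 254.0], [357.0, 249.0], [373.0, 275.0], [348.0, 280.0]]
0.01 [[331.0, 269.0], [356.0, 264.0], [371.0, 289.0], [346.0, 295.0]]
0.022 [[330.0, 286.0], [355.0, 281.0], [370.0, 307.0], [345.0, 312.0]]
```

View pics/s11.png

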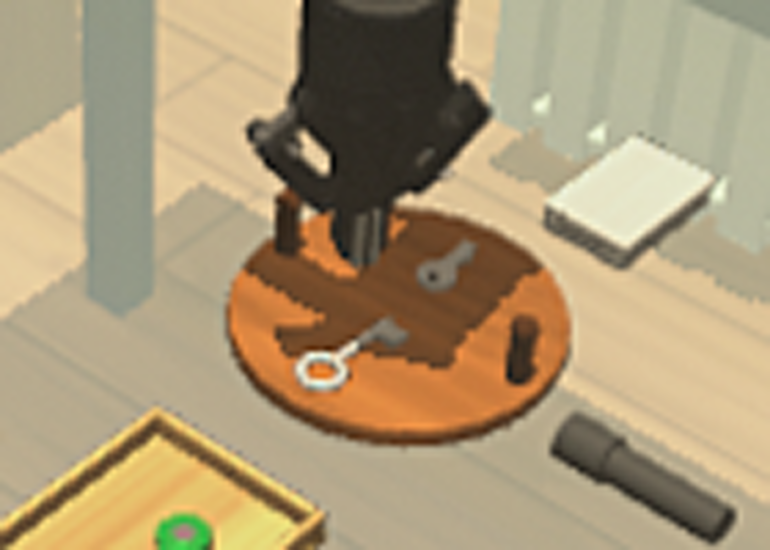

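View pics/w11.png

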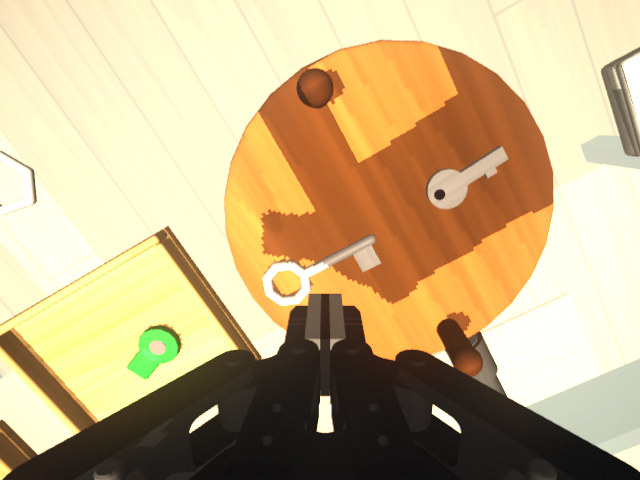

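The tip's lowest edge at crop (365,270) puts the fingertips about 9 mm above the TCP, which agrees with the wrist view. I'll shift −4 mm in y and lower to about TCP 0.059, putting the tips about 22–24 mm over the key.

```bash
python3 -m pendant '[[0,-1,-4,-12,0],[0,-1,-4,-24,0],[0,-1,-4,-34,0],[0,-1,-4,-37,0],[0,-1,-4,-37,0]]'
python3 - <<'E'
from h import *
t=manip.capture("scene")
cv2.imwrite("pics/s12.png",cv2.resize(t["color"][160:260,300:440,::-1],None,fx=5.5,fy=5.5,interpolation=cv2.INTER_CUBIC))
s=manip.read_state();print(s["ee_pos"],s["orientation"],s["clock"],s["wrist_force"])
c=manip.capture("wrist");cv2.imwrite("pics/w12.png",np.clip(c["color"][:,:,::-1]*1.3,0,255).astype(np.uint8))
R=Ro.from_euler("xyz",s["orientation"],degrees=True).as_matrix()
for z in(-.02,-.01,0,.01):
    print(z,[((w2px(t,s["ee_pos"]+R@[x,y,z])-[300,160])*5.5).round(0).tolist() for x,y in((-.007,-.011),(.007,-.011),(.007,.011),(-.007,.011))])
print("under TCP at key top",((w2px(t,[*s["ee_pos"][:2],.046])-[300,160])*5.5).round(0))
E
```

```text
clock: 14.5
ee_pos: [0.5646, 0.0751, 0.0606]
orientation: [-180.0, 0.0, 60.6]
wrist_force: [-0.1, -0.4, 0.4]
opening: 0.0001
[0.56482334 0.07512505 0.06095895] [ 1.79991659e+02 -1.10922174e-02  6.05649117e+01] 14.55 [ 0.26272998  0.21945692 -0.33065669]
-0.02 [[324.0, 283.0], [349.0, 277.0], [364.0, 303.0], [339.0, 309.0]]
-0.01 [[323.0, 297.0], [348.0, 292.0], [363.0, 318.0], [338.0, 323.0]]
0 [[322.0, 311.0], [347.0, 306.0], [361.0, 332.0], [337.0, 337.0]]
0.01 [[321.0, 325.0], [345.0, 320.0], [360.0, 346.0], [336.0, 351.0]]
under TCP at key top [340. 342.]
```

View pics/s12.png

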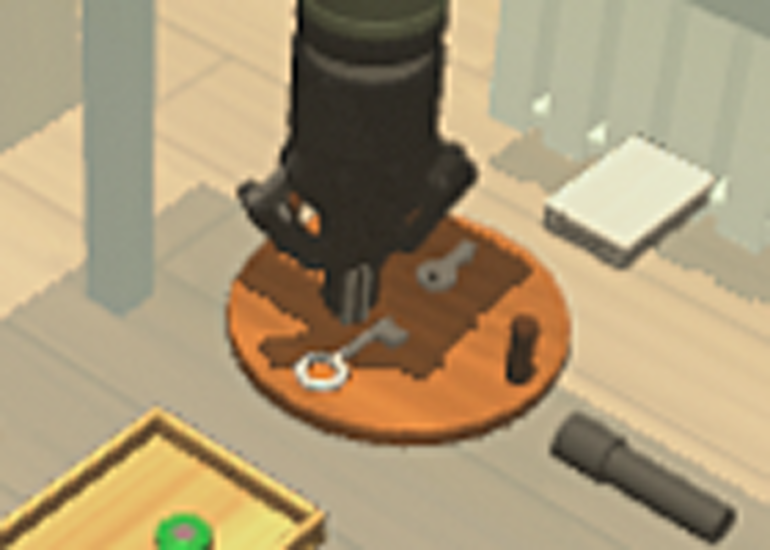

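View pics/w12.png

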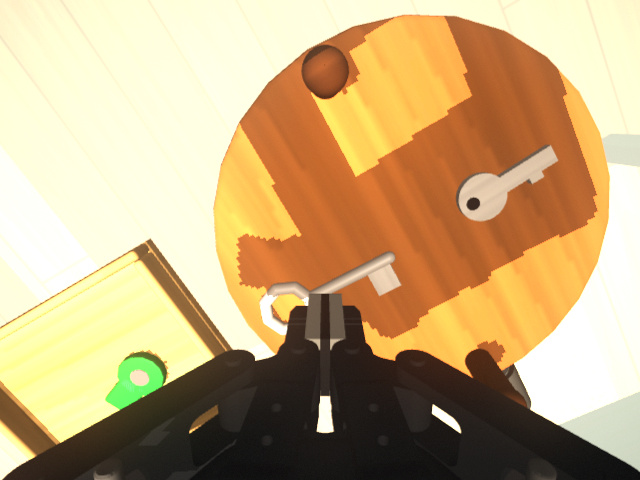

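The wrist view has the tips directly over the shank's middle: predicted point (324,290), shank there at v≈287. The scene view gives a tip height of about 0.070, so a gap of about 24 mm with no contact. I'll hold for over 3 s.

```bash
for i in 1 2 3 4 5 6; do python3 -m pendant '[[0,0,0,0,0],[0,0,0,0,0],[0,0,0,0,0],[0,0,0,0,0],[0,0,0,0,0]]' | head -2; done; python3 m.py 13;  python3 - <<'E'
from h import *
t=manip.capture("scene")
cv2.imwrite("pics/s13.png",cv2.resize(t["color"][130:330,250:450,::-1],None,fx=3,fy=3,interpolation=cv2.INTER_CUBIC))
E
```

```text
clock: 15.22
ee_pos: [0.5646, 0.0751, 0.0609]
clock: 15.85
ee_pos: [0.5647, 0.0751, 0.0609]
clock: 16.48
ee_pos: [0.5647, 0.0752, 0.0609]
clock: 17.1
ee_pos: [0.5647, 0.0751, 0.0609]
clock: 17.73
ee_pos: [0.5647, 0.0751, 0.0609]
clock: 18.35
ee_pos: [0.5647, 0.0752, 0.0609]
[0.56466445 0.07515397 0.06094308] [ 1.79997929e+02 -8.31274766e-03  6.05685108e+01] 18.35
```

View pics/s13.png

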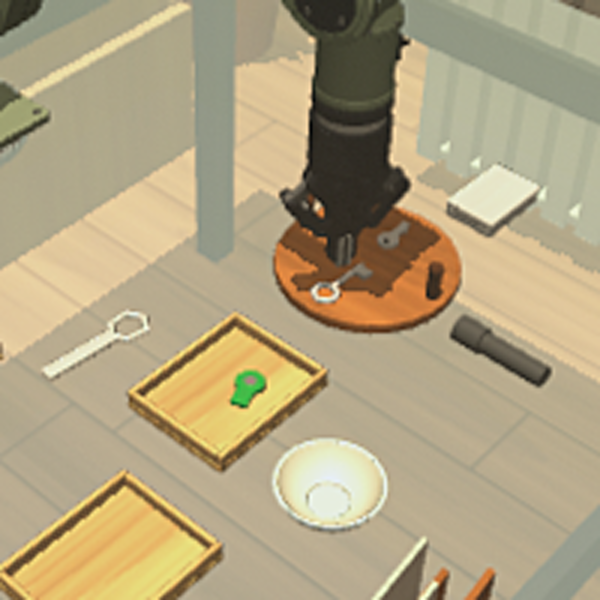

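The tips stayed within about 0.1 mm for 3.8 s. The keys are undisturbed and the bystanders in view (torch, tin, dish, opener, fob) are where they started. I'm handing in while still pointing and touching nothing.

```bash
python3 -c "
from cell import manip
print(manip.hand_in())"
```

```text
the job is handed in; nothing more can be done
None
```

I turned the turntable about 62° counter-clockwise by pushing peg_a with the shut fingertips. The longer key now lies on the side facing the bamboo tray, the one farthest to the robot's left, with the fob in it. I then held the fingertips over the middle of that key for about 3.8 s and handed in while still pointing, at about 18.5 s.

**Last checks:**
- **Alignment:** In the top view the key's direction is −90.7° and the tray's bearing is about −90°. Peg_a's line reads 1.5°, against a target of about 0°. The key's middle sits 3–4° off the tray line.
- **Pointing:** The tips were about 24 mm above the key and stayed still to about 0.1 mm.
- **Contact:** Wrist forces read under 2 N throughout, and the arm was touching nothing at hand-in.
- **Other things:** The fob, dish, torch, tin and opener looked unmoved in the last picture. The padlock was out of sight behind the gripper there.

**What failed or disagreed:**
- **First push missed:** Straddling peg_a with the jaws open, the fingers passed above its top and moved nothing.
- **Fingertip height:** Both cameras showed the shut fingertips about 10 mm above the TCP, not 22 mm below it as stated. I set the heights from the pictures, so the 24 mm gap rests on that measurement.
- **Sideways position:** The wrist camera put the tips on the key to within about 1 mm, but the scene camera suggested a few millimetres to one side.

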